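# Unlatch the feed-jar caddy and roll it to its mark

## Task

The little wheeled caddy with the feed jar is held to its dock by a draw latch: lift the latch lever up past centre and over so that its hook drops free, and leave the lever thrown over. Then, by its grip plate, draw the caddy straight out lengthwise until all four castors trail straight, and steer it into the painted outline, centred and square to it, and let go. Keep the caddy on its wheels and the jar standing in its fence, and leave the other things where they are.

Things in the scene. Friction and masses are not known exactly. Their poses are not given: they have to be found in the camera images.
- latch_pivot (a point): Pivot axis of the draw latch's lever, 84 mm above the ledge, between the two grey upright cheeks (each 53 long, 16 thick, top at 96 mm, outsides 76 apart) of the dock, a grey metal bracket bolted to the ledge. Axes: x level, away from the caddy, the way the shut lever points; y along the pivot; z up.
- lever_grip (a point): Point on the steel latch lever to take hold of, 85 mm from the pivot (84 mm high when shut), mid width. The lever is a flat bar 28 wide (along the pivot axis) and 8 thick, its slightly upturned tip 112 mm from the pivot. Shut, it lies level and points away from the caddy; beyond 57 mm from the pivot there is nothing under it but the ledge. It can be pinched across its width from above and turns between the fingers.
- lever (a joint): Latch lever angle in rad: 0 shut (level), grows as the tip is lifted up and over towards the caddy, pi/2 upright, stop at 2.4. A spring link in tension (15 to 20 N) holds it shut: about 1 to 3 N upwards at the grip takes it past centre (within the first 0.3 rad), after which the link goes slack; the lever's own weight (70 g) lets it fall back before upright and over to the stop after upright.
- hook_tip (a point): Upper end of the hook's upturned claw (16 wide, 6 thick) on the lever's link. Latched, the link runs from the lever under the caddy's cross-bar and the claw stands up behind the bar. Once the link is slack enough (lever beyond about 1.0 rad) the hook drops by itself off the bar and hangs down from the lever beside the dock, its tip well below the bar.
- caddy_bar (a point): Middle of the caddy's level steel cross-bar (8 thick, 60 long, 84 mm above the ledge) on two posts at the latched end, 88 mm from the caddy's centre; underside 80 mm, deck top 50 mm above the ledge.
- caddy_center (a point): Centre of the wooden deck (186 x 130 x 6, 47 mm above the ledge) of the small wheeled caddy (about 0.6 kg) that stands on four swivel castors. Axes: x along its length towards the cross-bar end (same as the latch_pivot x while docked), z up.
- caddy_grip (a point): Grip point in the caddy's upright wooden grip plate, 72 mm from its centre at the end away from the dock, 105 mm above the ledge. The plate is 14 thick (across the caddy), 36 long, from deck to 125 mm above the ledge; pinch it across its thickness from above.
- jar_center (a point): Centre of the clear glass feed jar with a press-button lid, 64 across, 77 high, about 0.22 kg, standing loose on the deck within a low wooden fence (its top 127 mm above the ledge, centre 8 mm from the deck's centre towards the grip plate).
- mark_center (a point): Centre of the parking mark, a white painted rectangular outline on the ledge, 215 x 160 outside, lines 8 wide, flat; x along its length. The caddy may stand on it either way round.
- castor0_fork (a point): Wheel centre of the caddy's castor at the bar end, left (+y) side (wheel 30 across, 12 mm off its free swivel axis). Its x axis points level from the swivel axis to the wheel; along the caddy's x when it trails straight after the grip end has led. At the start the castors stand crosswise.
- castor1_fork (a point): Wheel centre of the caddy's castor at the bar end, right (-y) side (wheel 30 across, 12 mm off its free swivel axis). Its x axis points level from the swivel axis to the wheel; along the caddy's x when it trails straight after the grip end has led. At the start the castors stand crosswise.
- castor2_fork (a point): Wheel centre of the caddy's castor at the grip end, left (+y) side (wheel 30 across, 12 mm off its free swivel axis). Its x axis points level from the swivel axis to the wheel; along the caddy's x when it trails straight after the grip end has led. At the start the castors stand crosswise.
- castor3_fork (a point): Wheel centre of the caddy's castor at the grip end, right (-y) side (wheel 30 across, 12 mm off its free swivel axis). Its x axis points level from the swivel axis to the wheel; along the caddy's x when it trails straight after the grip end has led. At the start the castors stand crosswise.
- tong: stainless steel feeding tong lying flat, about 190 long (mm). Bystander, to be left alone. Origin under its centre.
- temple: red resin ornament like a small two-roofed temple, 86 square, 119 high (mm). Bystander, to be left alone. Origin under its centre.
- scoop: white plastic measuring scoop, cup 58 across and 34 high, with a flat handle; origin under the cup (mm). Bystander, to be left alone.
- cave: brown ceramic cave, an arch about 130 wide and 70 high (mm). Bystander, to be left alone. Origin under its centre.
- bowl: white ceramic bowl, 100 across, 40 high (mm). Bystander, to be left alone. Origin under its centre.
- tin: upright paper-labelled tin, 70 across, 100 high (mm). Bystander, to be left alone. Origin under its centre.
Not all that is in view belongs to the job. Of the things shaped like the part that bears caddy_bar, the wooden one is meant.

How it is judged:
On the way, in this order (a step that is already met when the one before it is completed fails the run):
1. the lever is lifted past upright and the hook has dropped below the cross-bar (value of joint lever above 1.6 rad and height (world z) of hook_tip below 0.079 m), for 0.2 s.
2. the caddy is drawn 60 mm or more out of its dock and all four castors trail along its length, within 0.45 rad (horizontal distance between caddy_bar and latch_pivot above 0.098 m and angle between the x axis of each of castor0_fork, castor1_fork, castor2_fork, castor3_fork and the x axis of caddy_center, either way round below 0.45 rad), for 0.05 s.
At the end, for the whole second after the job is handed in: The caddy stands still on its wheels with its centre within 20 mm of the outline's centre and its length within 0.14 rad (8 degrees) of the outline's, the jar upright in its fence, the lever left thrown over (beyond 1.6 rad) (horizontal distance between caddy_center and mark_center below 0.02 m and angle between the x axis of caddy_center and the x axis of mark_center, either way round below 0.14 rad and angle between caddy_center's own z axis and vertical below 0.05 rad and linear speed of caddy below 0.01 m/s and value of joint lever above 1.6 rad and angle between jar_center's own z axis and vertical below 0.1 rad and distance between jar_center and caddy_center below 0.052 m); the robot touches nothing.
It fails at once if the caddy is lifted or tipped off its wheels (deck centre more than 12 mm up, or tilted over 0.15 rad) (height (world z) of caddy_center above 0.059 m or angle between caddy_center's own z axis and vertical above 0.15 rad).
It fails at once if the jar is tipped (over 0.4 rad) (angle between jar_center's own z axis and vertical above 0.4 rad).
It fails at once if another thing is moved by more than 25 mm (distance of any of tong, temple, scoop, cave, bowl, tin from where it was at the start of the episode above 0.025 m).
It also fails if it takes over 61 s, if anything falls off the work surface, if the arm or the gripper's body presses on something with over 40 N, if the wrist force passes 120 N, or if a joint passes its speed limit or range.

## Robot

A 7-joint arm with a two-finger parallel gripper is mounted at the origin on the work surface. World frame = base frame: x ahead of the robot, y to its left, z up, the work surface at z = 0. Lengths are in m, angles in rad, forces in N, time in s.
With the tool pointing down it reaches from about 0.4 to 0.875 m from the base axis. Payload 19.3 kg.
Tool frame: the origin (TCP) lies at the very end of the fingers, on their centre line; the grasp point (between the pads) lies bot.tcp_to_grasp behind it (bot.tcp_to_grasp is the distance from the TCP to the grasp point, in m); z points along the fingers, y is the direction in which the jaws open and shut (so a half turn about z gives the same grasp; the last joint's range is limited). The gripper opens to 85 mm and grips with 20 to 120 N. Pads are 22 mm wide; open, the fingers measure 114 mm over their backs; the gripper's body (76 mm by 85 mm) begins 54 mm behind the grasp point. The pads swing forward as they close: fully open they stand 13 mm farther back than shut.
Start: joints at [1.186, 0.521, -0.036, 1.599, 0.021, 1.021, -0.113], TCP at [0.193, -0.594, 0.231] pointing down, gripper open.
Joint ranges: [-2.91, 2.91], [-0.3, 2.13], [-1.5, 1.42], [0.17, 2.43], [-1.26, 4.41], [0.16, 1.93], [-2.52, 2.52]. Speed limits (rad/s): [1.89, 1.89, 2.39, 2.39, 3.01, 3.01, 3.01].

## Interface

Orientations are given as [roll, pitch, yaw] about the fixed x, y, z axes, in that order (R = Rz(yaw) Ry(pitch) Rx(roll)).
In Python, from workcell import bot gives the robot as it stands.
- The arm moves only by the tool servo_tool, never from a script. Its argument "targets" is a list of rows, each a list of 2 entries, a list of its own where there are three numbers: the shift along the tool's x, y, z in units of 0.05 m (1.0 is 0.05 m), then the turn about the tool's z in units of 5 degrees (1.0 is 5 degrees). A call has 1 to 12 rows; each row shifts and turns the commanded pose from where the row before left it, along the tool's axes as they then stand; what a row does not reach is not made up. A row lasts 1/8 s, in which the tool goes at most 62.5 mm and 10.7 degrees, less where a joint would pass 70% of its speed; a pose out of reach is approached as far as the arm can. A call with a number of a shift or a turn outside -1 to 1 is refused whole. A call with a gripper value outside its range is refused whole. "gripper" is the opening, from -1 (shut) to 1 (fully open), so that 0 is half open, set as the call begins (left out, the last holds). The fingers move at their own pace and stop on an object; "newtons" is the grip in N (left out, the last holds). Time passes only in rows, so rows that do not move let the fingers close. It gives the time, the measured TCP pose, the force and the opening at its end, in the units of the state.
- bot.observe(): the state, without advancing time (a new reading comes with each control period).
- bot.grab_frame(name): name is "scene" or "top"; returns the picture (420x560x3 uint8, blue, green, red); there is no depth.
- bot.get_calibration(name): a dict with "fx", "fy", "cx", "cy" (pixels), "pose" (4x4, takes a point from camera to world coordinates). Camera axes: x right, y up, looking along -z (the intrinsics and any distortion apply to the point x, -y, -z); pixel columns grow to the right and rows downward; lengths in m; the calibration is good to about 2 mm. A picture is of the moment at which its call begins. get_calibration takes no time and is no camera call.
- bot.job_done(): hands the job in, once; it reports no verdict.
The state is a dict: "clock": time; "qpos": joint angles; "qd": joint speeds; "joint_efforts": joint torques, N m; "position": TCP position; "tool_rot": TCP orientation; "force": force on the tool from outside, world axes, zero at the start; "moment": the same for the moment, N m; "grip_width": finger opening in m.
Only numpy, scipy, OpenCV 4.12 (cv2) and the standard library are available. Lean on these libraries where they do the work, as an engineer would, in place of code of your own. Each camera call takes 0.05 s, during which the arm holds its last target.

## Working session

There is one attempt and no reset: what is moved stays moved. The work goes in short steps, Python scripts to look and compute and a tool call to move; the robot and the scene stay as the last step left them, time stands still between calls to the robot, and variables do not carry over. Pictures are saved under pics/ and viewed, and the job is handed in when it is done.

Besides the shell and the picture viewer there is one more tool, called as name([rows], argument=value, ...), one row to a line, values as JSON. servo_tool: Moves the arm, as the interface text tells. Its arguments: {"type":"object","properties":{"targets":{"type":"array","items":{"type":"array"}},"gripper":{"type":"number"},"newtons":{"type":"number"}},"required":["targets"]}

```bash
mkdir -p pics; ls; python3 - <<'E'
from workcell import bot
import cv2,numpy as np
print(bot.observe(), bot.tcp_to_grasp)
for n in("scene","top"):
    c=bot.get_calibration(n);print(n,c)
    cv2.imwrite(f"pics/{n}0.png",bot.grab_frame(n))
E
```

```text
pics
{'clock': 0.0, 'qpos': array([ 1.18579587,  0.52204292, -0.03633311,  1.59999354,  0.02120708,
        1.02108334, -0.11277475]), 'qd': array([ 7.96093320e-05,  7.74958930e-04,  5.92406448e-04, -1.10699223e-03,
        3.49946186e-04, -1.84894896e-04,  2.36778905e-03]), 'joint_efforts': array([-7.07086165e-04, -9.27097392e+01,  1.97979346e+00, -3.69929516e+01,
        1.78649335e-02,  8.08637822e-03,  5.33605407e-05]), 'position': array([ 0.19338142, -0.59398343,  0.23071283]), 'tool_rot': array([-3.14045382e+00,  8.38187319e-05,  3.14824174e-01]), 'force': array([ 0.01540477, -0.19449821, -0.44794192]), 'moment': array([-0.02014283, -0.03828302,  0.03148974]), 'grip_width': 0.08551736961188366} 0.0187
scene {'fx': 451.3600136465774, 'fy': 451.3600136465774, 'cx': 269.718443590703, 'cy': 214.09361251915615, 'pose': array([[ 0.14031033, -0.84296052,  0.51935591,  1.11062255],
       [ 0.99006824,  0.11477746, -0.08118506, -0.09495418],
       [ 0.00882545,  0.5255889 ,  0.85069291,  1.08019223],
       [ 0.        ,  0.        ,  0.        ,  1.        ]])}
top {'fx': 446.3963194469138, 'fy': 446.3963194469138, 'cx': 281.75173961609414, 'cy': 206.60813119315284, 'pose': array([[ 0.02432775,  0.99525743, -0.09418496,  0.39395896],
       [-0.99960388,  0.02555068,  0.01180015,  0.02734226],
       [ 0.01415068,  0.09386058,  0.99548478,  1.47907205],
       [ 0.        ,  0.        ,  0.        ,  1.        ]])}
```

View pics/scene0.png

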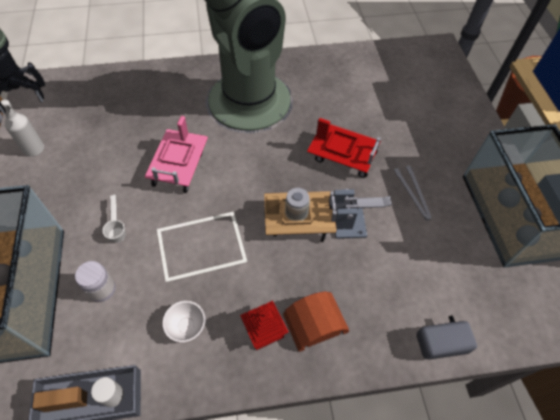

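View pics/top0.png

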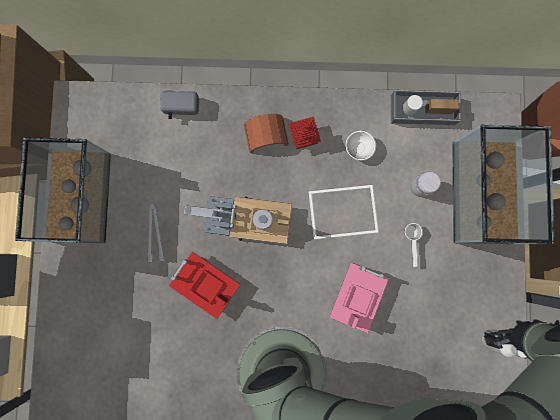

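```bash
python3 - <<'E'
import cv2
a=cv2.imread("pics/top0.png")[175:255,175:395]; cv2.imwrite("pics/topc.png",cv2.resize(a,None,fx=3.6,fy=3.6,interpolation=cv2.INTER_CUBIC))
a=cv2.imread("pics/scene0.png")[170:290,145:405]; cv2.imwrite("pics/scenec.png",cv2.resize(a,None,fx=3,fy=3,interpolation=cv2.INTER_CUBIC))
E
```

```text
(no output)
```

View pics/topc.png

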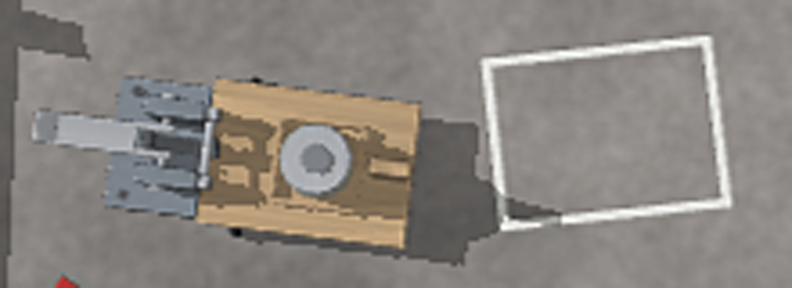

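View pics/scenec.png

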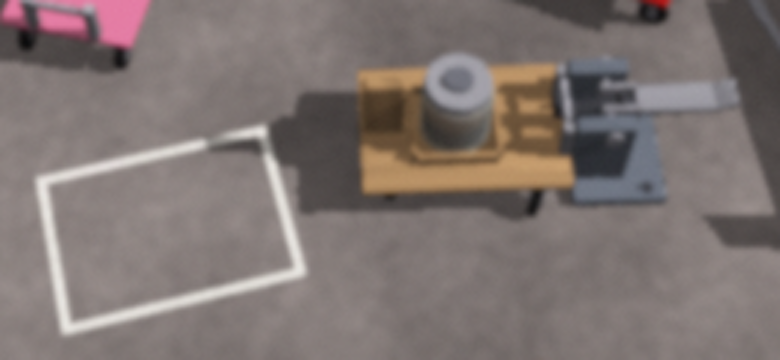

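```bash
cat > h.py <<'E'
from workcell import bot
import cv2,numpy as np
C={n:bot.get_calibration(n) for n in("scene","top")}
def ray(n,u,v):
    c=C[n];d=np.array([(u-c['cx'])/c['fx'],-(v-c['cy'])/c['fy'],-1.]);P=np.array(c['pose'])
    return P[:3,3],P[:3,:3]@d
def plane(n,u,v,z):
    o,d=ray(n,u,v);return o+d*(z-o[2])/d[2]
def tri(a,b):
    o1,d1=ray("top",*a);o2,d2=ray("scene",*b)
    t=np.linalg.lstsq(np.c_[d1,-d2],o2-o1,rcond=None)[0]
    p,q=o1+d1*t[0],o2+d2*t[1];return (p+q)/2,np.linalg.norm(p-q)
def proj(n,p):
    c=C[n];P=np.array(c['pose']);q=P[:3,:3].T@(np.array(p)-P[:3,3]);return c['cx']+c['fx']*q[0]/-q[2],c['cy']+c['fy']*q[1]/q[2]
T=lambda u,v:((u+.5)/3.6-.5+175,(v+.5)/3.6-.5+175)
S=lambda u,v:((u+.5)/3-.5+145,(v+.5)/3-.5+170)
E
python3 - <<'E'
from h import *
np.set_printoptions(precision=4,suppress=True)
mt=[T(487,62),T(709,40),T(727,203),T(505,227)]
ms=[S(42,182),S(265,130),S(300,271),S(68,328)]
for nm,m in(("top",mt),("scene",ms)):
    for p in m: print(nm,plane(nm,*p,0)[:2])
# lit white mask for mark, centroid via minAreaRect
for n,r in(("top",(180,305,250,385)),("scene",(205,150,285,250))):
    im=cv2.imread(f"pics/{n}0.png");y0,x0,y1,x1=r
    m=(im[y0:y1,x0:x1].min(2)>165);ys,xs=np.nonzero(m)
    pts=np.array([plane(n,x+x0,y+y0,0)[:2] for x,y in zip(xs,ys)],np.float32)
    print(n,len(pts),cv2.minAreaRect(pts*1000))
print("deck")
dt=[T(216,80),T(420,103),T(405,247),T(197,222)]
for p in dt: print(plane("top",*p,.05)[:2])
ds=[S(576,188),S(361,190),S(359,71)]
for p in ds: print(plane("scene",*p,.05)[:2])
print("tri deck corners",tri(T(420,103),S(361,190)),tri(T(405,247),S(359,71)))
print("lever tip", tri(T(35,112),S(738,102)),tri(T(35,140),S(732,80)))
print("bar end", tri(T(211,114),S(566,124)),tri(T(203,183),S(563,72)))
E
```

```text
top [ 0.5858 -0.0831]
top [ 0.6118 -0.2896]
top [ 0.4605 -0.3071]
top [ 0.4334 -0.1025]
scene [ 0.4619 -0.3013]
scene [ 0.4336 -0.0938]
scene [ 0.5836 -0.0776]
scene [ 0.6103 -0.281 ]
top 564 ((523.3048095703125, -193.94927978515625), (161.35948181152344, 216.719970703125), 7.441552639007568)
scene 926 ((521.8627319335938, -189.88803100585938), (163.72415161132812, 218.3766326904297), 7.438600063323975)
deck
[0.5568 0.1627]
[ 0.5408 -0.0201]
[ 0.4122 -0.0096]
[0.4297 0.1752]
[0.561  0.1694]
[ 0.5376 -0.017 ]
[ 0.413  -0.0019]
tri deck corners (array([ 0.5404, -0.0187,  0.0556]), np.float64(0.0024896991029320953)) (array([ 0.4128, -0.0058,  0.0508]), np.float64(0.007749094617382537))
lever tip (array([0.5202, 0.3147, 0.0956]), np.float64(0.0028881217886930627)) (array([0.4964, 0.315 , 0.0948]), np.float64(0.005360253759125296))
bar end (array([0.5221, 0.1623, 0.0953]), np.float64(0.0012485062033823502)) (array([0.4634, 0.1706, 0.0878]), np.float64(0.006741153843128462))
```

The candidates were the wooden caddy at top (262,219), the red caddy at (205,285) and the pink caddy at (360,297). I chose the wooden one. The close crop shows it docked, with the steel lever tip at about top px (186,210). The mark spans top px 310–378 × 185–238.

First move: raise and transit over the mark.

servo_tool([
  [[0.87, -0.57, 0], 0],
  [[0.87, -0.57, 0], 0],
  [[0.87, -0.57, 0], 0],
  [[0.87, -0.57, 0], 0],
  [[0.87, -0.57, 0], 0],
  [[0.87, -0.57, 0], 0],
  [[0.87, -0.57, 0], 0],
  [[0.87, -0.57, 0], 0],
  [[0.87, -0.57, 0], 0],
  [[0.87, -0.57, 0], 0],
  [[0, 0, 0], 0],
], gripper=1, newtons=25)

```text
clock: 1.48
position: [0.5208, -0.1847, 0.2309]
tool_rot: [-3.14, -0.001, 0.32]
force: [-0.9, -0.5, -1.0]
grip_width: 0.0853
```

```bash
cat >> h.py <<'E'
def delta(x,y,z,yaw=None):
    s=bot.observe();p=s['position'];w=s['tool_rot'][2];d=np.array([x,y,z])-p
    c,n=np.cos(w),np.sin(w)
    print("t",round(s['clock'],2),"p",p.round(4),"rot",s['tool_rot'].round(3),"F",s['force'].round(1),"w",round(s['grip_width'],4))
    print("units x,y,z", (np.array([c*d[0]+n*d[1],n*d[0]-c*d[1],-d[2]])/.05).round(2), "turn",None if yaw is None else round(-np.degrees(yaw-w)/5,2))
E
python3 -c "
from h import *
delta(.504,.289,.231,1.481)"
```

```text
t 1.48 p [ 0.5208 -0.1847  0.2309] rot [-3.14e+00 -1.00e-03  3.20e-01] F [-0.9 -0.5 -1. ] w 0.0853
units x,y,z [ 2.66 -9.1  -0.  ] turn -13.3
```

servo_tool([
  [[0, 0, 0], -1],
  [[0, 0, 0], -1],
  [[0, 0, 0], -1],
  [[0, 0, 0], -1],
  [[0, 0, 0], -1],
  [[0, 0, 0], -1],
  [[0, 0, 0], -1],
  [[0, 0, 0], -1],
  [[0, 0, 0], -1],
  [[0, 0, 0], -1],
  [[0, 0, 0], -1],
  [[0, 0, 0], -1],
])

```text
clock: 2.98
position: [0.5183, -0.1893, 0.2311]
tool_rot: [-3.141, 0.0, 1.364]
force: [-0.6, -0.2, -0.5]
grip_width: 0.0852
```

servo_tool([
  [[0, 0, 0], -1],
  [[0, 0, 0], -0.3],
  [[0.9, 0, 0], 0],
  [[0.9, 0, 0], 0],
  [[0.9, 0, 0], 0],
  [[0.9, 0, 0], 0],
  [[0.9, 0, 0], 0],
  [[0.9, 0, 0], 0],
  [[0.9, 0, 0], 0],
  [[0.9, 0, 0], 0],
  [[0, 0, 0], 0],
])

```text
clock: 4.35
position: [0.5527, 0.1731, 0.2311]
tool_rot: [-3.141, -0.001, 1.478]
force: [-0.2, -1.1, 0.2]
grip_width: 0.0853
```

```bash
python3 -c "
from h import *
delta(.504,.289,.062,1.481)"
```

```text
t 4.35 p [0.5527 0.1731 0.2311] rot [-3.141e+00 -1.000e-03  1.478e+00] F [-0.2 -1.1  0.2] w 0.0853
units x,y,z [ 2.22 -1.18  3.38] turn -0.03
```

servo_tool([
  [[0.74, -0.39, 0], 0],
  [[0.74, -0.39, 0], 0],
  [[0.74, -0.4, 0], 0],
  [[0, 0, 0.5], 0],
  [[0, 0, 0.5], 0],
  [[0, 0, 0.5], 0],
  [[0, 0, 0], 0],
])

```text
clock: 5.22
position: [0.5046, 0.2844, 0.155]
tool_rot: [-3.139, 0.002, 1.474]
force: [-0.2, -0.4, 0.8]
grip_width: 0.0855
```

```bash
python3 -c "
from h import *
delta(.504,.289,.062,1.481)
for n,r in (('top',(150,160,250,300)),('scene',(150,280,250,420))):
    a=bot.grab_frame(n)[r[0]:r[2],r[1]:r[3]];cv2.imwrite('pics/a_%s.png'%n,cv2.resize(a,None,fx=5,fy=5,interpolation=cv2.INTER_CUBIC))
"
```

```text
t 5.22 p [0.5046 0.2844 0.155 ] rot [-3.139e+00  2.000e-03  1.474e+00] F [-0.2 -0.4  0.8] w 0.0855
units x,y,z [ 0.09 -0.02  1.86] turn -0.08
```

View pics/a_top.png

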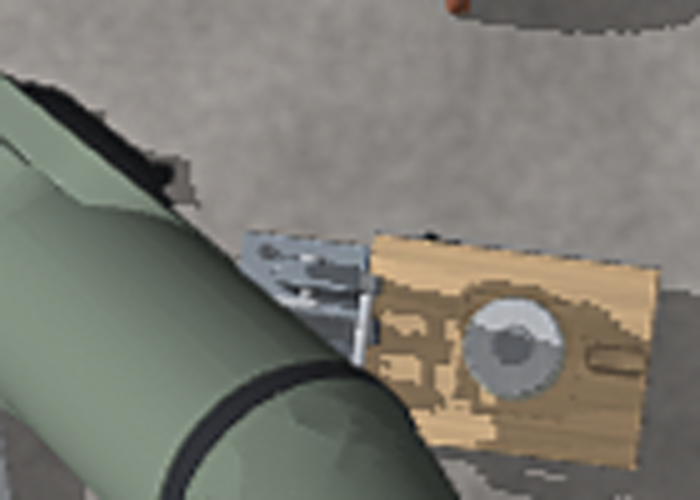

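View pics/a_scene.png

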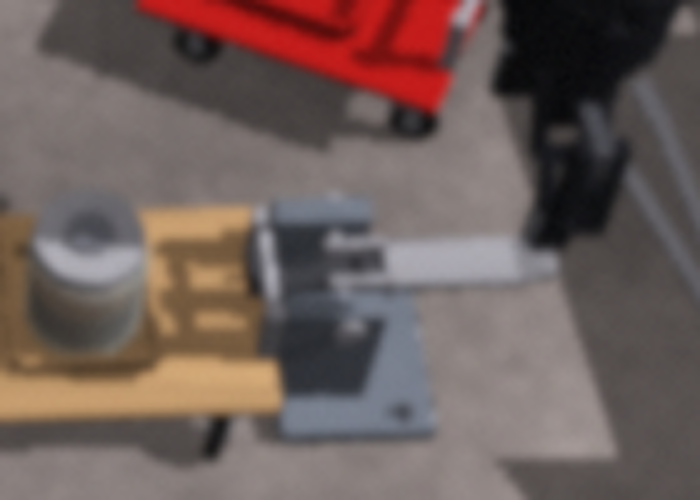

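servo_tool([
  [[0.09, -0.02, 0.47], -0.08],
  [[0, 0, 0.47], 0],
  [[0, 0, 0.46], 0],
  [[0, 0, 0.46], 0],
  [[0, 0, 0], 0],
])

```text
clock: 5.95
position: [0.5044, 0.2901, 0.0633]
tool_rot: [-3.141, 0.001, 1.482]
force: [0.3, 0.0, 1.0]
grip_width: 0.0861
```

```bash
python3 -c "
from h import *
delta(.504,.289,.062,1.481)
for n,r in (('scene',(150,280,250,420)),):
    a=bot.grab_frame(n)[r[0]:r[2],r[1]:r[3]];cv2.imwrite('pics/b_%s.png'%n,cv2.resize(a,None,fx=5,fy=5,interpolation=cv2.INTER_CUBIC))
"
```

```text
t 5.95 p [0.5044 0.2901 0.0633] rot [-3.141e+00  1.000e-03  1.482e+00] F [0.3 0.  1. ] w 0.0861
units x,y,z [-0.02 -0.01  0.03] turn 0.01
```

View pics/b_scene.png

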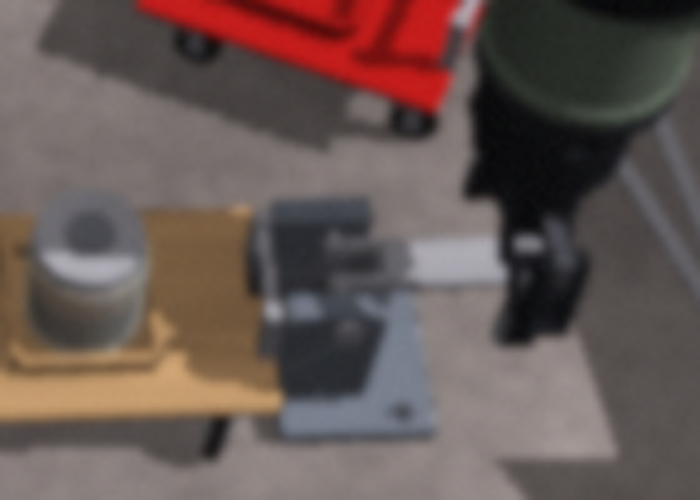

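The fingers straddle the lever near its tip. Closing.

servo_tool([
  [[0, 0, 0], 0],
  [[0, 0, 0], 0],
  [[0, 0, 0], 0],
  [[0, 0, 0], 0],
  [[0, 0, 0], 0],
  [[0, 0, 0], 0],
], gripper=-1, newtons=30)

```text
clock: 6.75
position: [0.507, 0.2905, 0.0644]
tool_rot: [3.138, -0.002, 1.481]
force: [12.1, -1.0, 1.7]
grip_width: 0.0272
```

servo_tool([
  [[0, 0.06, 0], 0],
  [[0, 0, 0], 0],
  [[-0.02, 0, -0.25], 0],
  [[-0.06, 0, -0.25], 0],
  [[-0.09, 0, -0.24], 0],
  [[-0.13, 0, -0.22], 0],
  [[0, 0, 0], 0],
])

```text
clock: 7.62
position: [0.5058, 0.2747, 0.1124]
tool_rot: [-3.142, -0.0, 1.482]
force: [-4.4, 0.6, -0.2]
grip_width: 0.0271
```

```bash
python3 -c "
from h import *
delta(.504,.289,.062,1.481)
for n,r in (('scene',(130,280,250,420)),):
    a=bot.grab_frame(n)[r[0]:r[2],r[1]:r[3]];cv2.imwrite('pics/c_%s.png'%n,cv2.resize(a,None,fx=5,fy=5,interpolation=cv2.INTER_CUBIC))
"
```

```text
t 7.62 p [0.5058 0.2747 0.1124] rot [-3.142 -0.     1.482] F [-4.4  0.6 -0.2] w 0.0271
units x,y,z [ 0.28 -0.06  1.01] turn 0.01
```

View pics/c_scene.png

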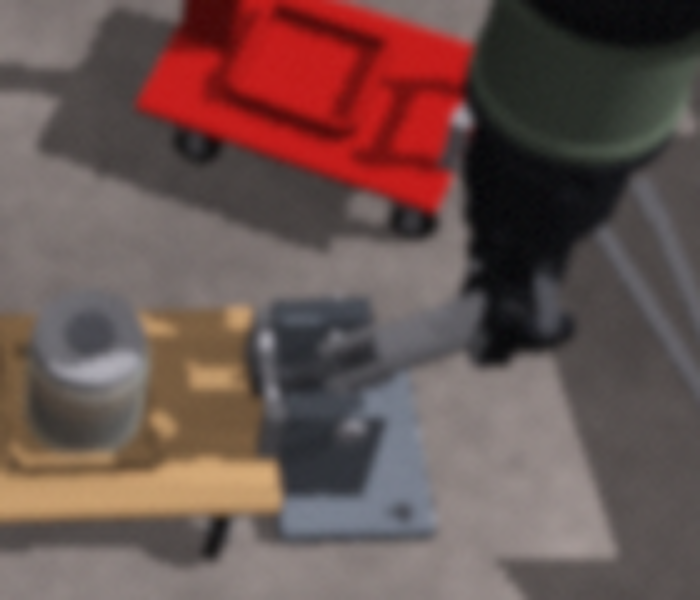

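The lever is lifting with the fingers at about 0.6 rad, and the forces are low. Continuing along the arc.

servo_tool([
  [[-0.16, 0, -0.2], 0],
  [[-0.19, 0, -0.17], 0],
  [[-0.21, 0, -0.14], 0],
  [[-0.23, 0, -0.11], 0],
  [[-0.24, 0, -0.08], 0],
  [[-0.25, 0, -0.04], 0],
  [[0, 0, 0], 0],
])

```text
clock: 8.55
position: [0.4996, 0.2101, 0.1489]
tool_rot: [-3.141, 0.001, 1.482]
force: [-9.2, -0.8, 0.8]
grip_width: 0.0274
```

servo_tool([
  [[-0.25, 0, 0], 0],
  [[-0.25, 0, 0.04], 0],
  [[-0.24, 0, 0.08], 0],
  [[-0.23, 0, 0.11], 0],
  [[0, 0, 0], 0],
  [[0, 0, 0], 0],
])

```text
clock: 9.3
position: [0.4948, 0.1622, 0.1372]
tool_rot: [-3.14, 0.001, 1.482]
force: [-12.1, 0.5, 3.3]
grip_width: 0.0273
```

```bash
python3 -c "
from h import *
delta(.504,.289,.062,1.481)
for n,r in (('scene',(130,260,250,400)),):
    a=bot.grab_frame(n)[r[0]:r[2],r[1]:r[3]];cv2.imwrite('pics/d_%s.png'%n,cv2.resize(a,None,fx=5,fy=5,interpolation=cv2.INTER_CUBIC))
"
```

```text
t 9.3 p [0.4948 0.1622 0.1372] rot [-3.140e+00  1.000e-03  1.482e+00] F [-12.1   0.5   3.3] w 0.0273
units x,y,z [ 2.54 -0.04  1.5 ] turn 0.02
```

View pics/d_scene.png

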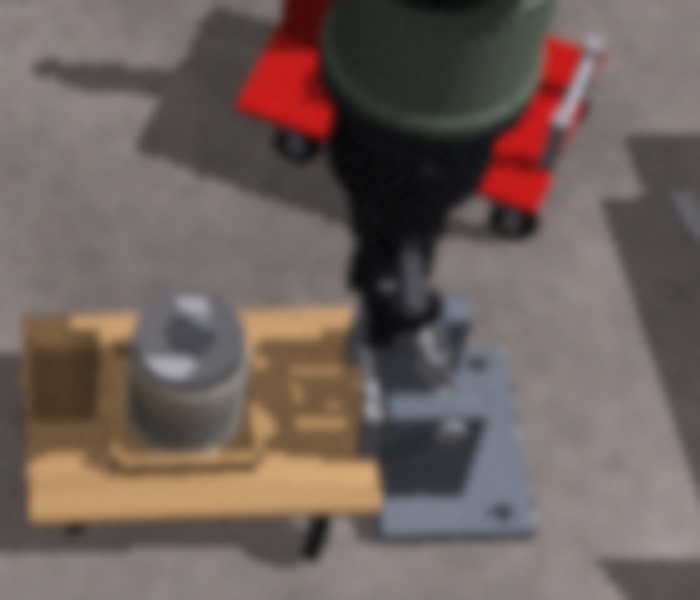

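servo_tool([
  [[0, -0.04, 0], 0],
  [[0, 0, 0], 0],
  [[0, 0, 0], 0],
  [[0, 0, 0], 0],
  [[0, 0, 0], 0],
  [[0, 0, -0.5], 0],
  [[0, 0, -0.5], 0],
  [[0, 0, -0.5], 0],
  [[0, 0, -0.5], 0],
  [[0, 0, 0], 0],
], gripper=1)

```text
clock: 10.6
position: [0.4949, 0.1636, 0.2383]
tool_rot: [3.139, -0.001, 1.482]
force: [-0.8, -0.7, 0.1]
grip_width: 0.0856
```

```bash
python3 -c "
from h import *
delta(.4784,.0075,.237,1.481)
for n,r in (('scene',(130,240,250,400)),('top',(170,170,270,310))):
    a=bot.grab_frame(n)[r[0]:r[2],r[1]:r[3]];cv2.imwrite('pics/e_%s.png'%n,cv2.resize(a,None,fx=5,fy=5,interpolation=cv2.INTER_CUBIC))
"
```

```text
t 10.6 p [0.4949 0.1636 0.2383] rot [ 3.139e+00 -1.000e-03  1.482e+00] F [-0.8 -0.7  0.1] w 0.0856
units x,y,z [-3.14 -0.05  0.03] turn 0.01
```

View pics/e_scene.png

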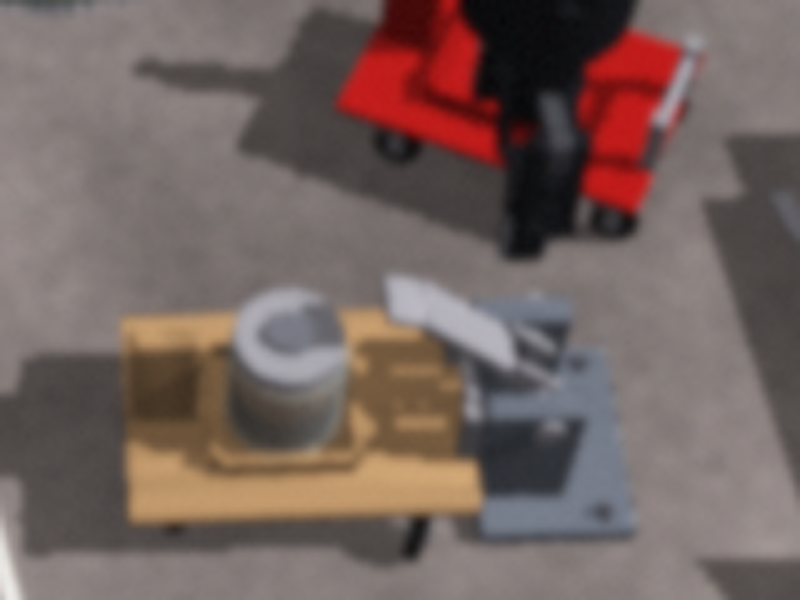

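View pics/e_top.png

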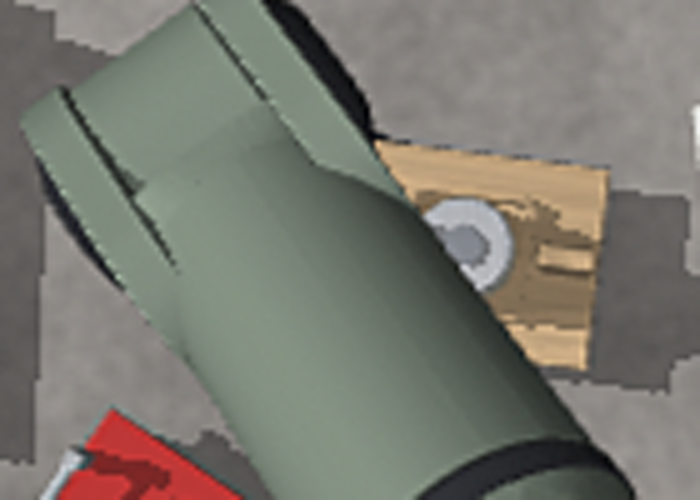

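```bash
python3 -c "
from h import *
t=lambda u,v:((u+.5)/5-.5+170,(v+.5)/5-.5+170)
s=lambda u,v:((u+.5)/5-.5+240,(v+.5)/5-.5+130)
print(plane('top',*t(568,259),.125))
print(tri(t(540,246),s(198,343)),tri(t(597,250),s(130,340)))
a=bot.grab_frame('scene')[180:245,255:330];cv2.imwrite('pics/f.png',cv2.resize(a,None,fx=8,fy=8,interpolation=cv2.INTER_CUBIC))
"
```

```text
[0.47706366 0.00579499 0.125     ]
(array([0.48472275, 0.02475527, 0.12706541]), np.float64(0.00355444790950712)) (array([ 0.48268921, -0.00975204,  0.13372637]), np.float64(0.003436101032705179))
```

View pics/f.png

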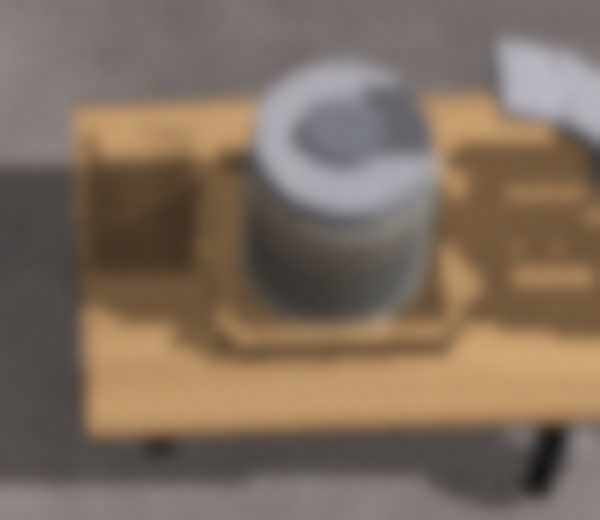

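servo_tool([
  [[-0.63, -0.01, 0], 0],
  [[-0.63, -0.01, 0], 0],
  [[-0.63, -0.01, 0], 0],
  [[-0.63, -0.01, 0], 0],
  [[-0.62, -0.01, 0], 0],
  [[0, 0, 0.5], 0],
  [[0, 0, 0.5], 0],
  [[0, 0, 0], 0],
])

```text
clock: 11.75
position: [0.4766, 0.0071, 0.1851]
tool_rot: [-3.138, 0.0, 1.483]
force: [0.4, 0.2, 0.1]
grip_width: 0.0852
```

```bash
python3 -c "
from h import *
delta(.478,.007,.082,1.481)
for n,r in (('scene',(130,240,250,400)),):
    a=bot.grab_frame(n)[r[0]:r[2],r[1]:r[3]];cv2.imwrite('pics/g_%s.png'%n,cv2.resize(a,None,fx=5,fy=5,interpolation=cv2.INTER_CUBIC))
"
```

```text
t 11.75 p [0.4766 0.0071 0.1851] rot [-3.138  0.     1.483] F [0.4 0.2 0.1] w 0.0852
units x,y,z [-0.    0.03  2.06] turn 0.02
```

View pics/g_scene.png

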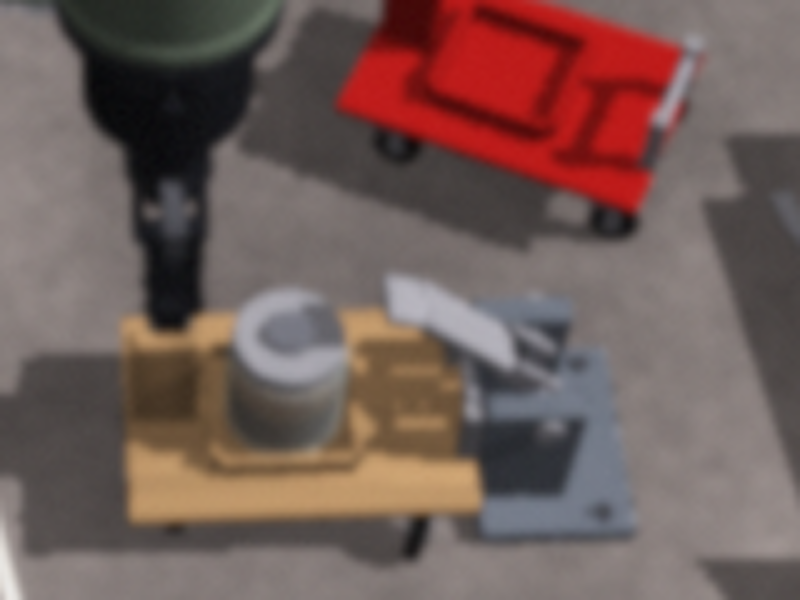

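servo_tool([
  [[0, 0.03, 0.42], 0],
  [[0, 0, 0.41], 0],
  [[0, 0, 0.41], 0],
  [[0, 0, 0.41], 0],
  [[0, 0, 0.41], 0],
  [[0, 0, 0], 0],
])

```text
clock: 12.55
position: [0.4792, 0.0072, 0.0836]
tool_rot: [-3.14, 0.0, 1.483]
force: [0.5, -0.2, 0.1]
grip_width: 0.0854
```

servo_tool([
  [[0, 0, 0], 0],
  [[0, 0, 0], 0],
  [[0, 0, 0], 0],
  [[0, 0, 0], 0],
  [[0, 0, 0], 0],
  [[0, 0, 0], 0],
], gripper=-1, newtons=40)

```text
clock: 13.3
position: [0.4796, 0.0068, 0.084]
tool_rot: [3.141, 0.0, 1.482]
force: [0.3, -2.2, 4.8]
grip_width: 0.0136
```

```bash
python3 -c "
from h import *
delta(.478,.007,.082,1.481)
for n,r in (('scene',(130,240,250,400)),):
    a=bot.grab_frame(n)[r[0]:r[2],r[1]:r[3]];cv2.imwrite('pics/i_%s.png'%n,cv2.resize(a,None,fx=5,fy=5,interpolation=cv2.INTER_CUBIC))
"
```

```text
t 13.3 p [0.4796 0.0068 0.084 ] rot [3.141 0.    1.482] F [ 0.3 -2.2  4.8] w 0.0136
units x,y,z [ 0.   -0.03  0.04] turn 0.01
```

View pics/i_scene.png

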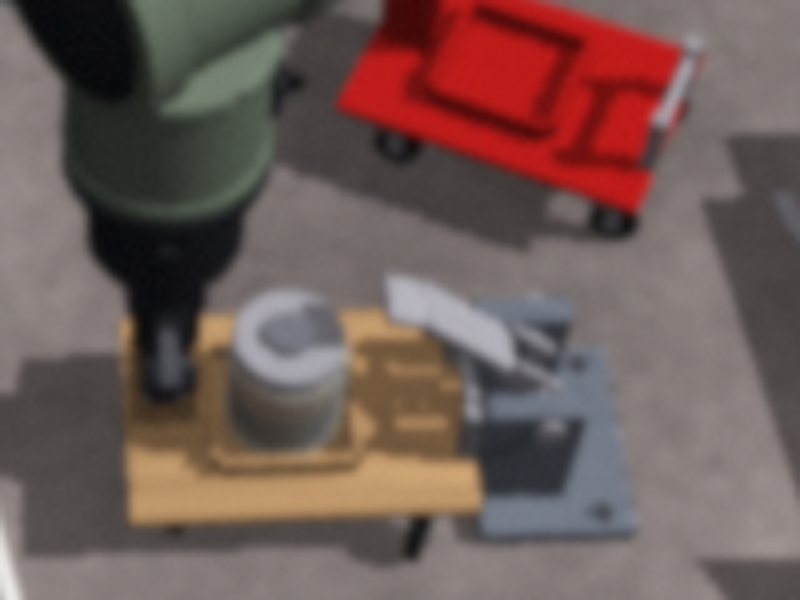

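servo_tool([
  [[-0.1, 0, 0], 0],
  [[-0.15, 0, 0], 0],
  [[-0.15, 0, 0], 0],
  [[-0.15, 0, 0], 0],
  [[-0.15, 0, 0], 0],
  [[0, 0, 0], 0],
])

```text
clock: 14.1
position: [0.4764, -0.0286, 0.084]
tool_rot: [3.141, 0.0, 1.482]
force: [-0.3, 0.0, 6.5]
grip_width: 0.0133
```

```bash
python3 -c "
from h import *
delta(.478,.007,.082,1.481)
for n,r in (('scene',(130,220,250,380)),):
    a=bot.grab_frame(n)[r[0]:r[2],r[1]:r[3]];cv2.imwrite('pics/j_%s.png'%n,cv2.resize(a,None,fx=5,fy=5,interpolation=cv2.INTER_CUBIC))
"
```

```text
t 14.1 p [ 0.4764 -0.0286  0.084 ] rot [3.141 0.    1.482] F [-0.3  0.   6.5] w 0.0133
units x,y,z [ 0.71 -0.03  0.04] turn 0.01
```

View pics/j_scene.png

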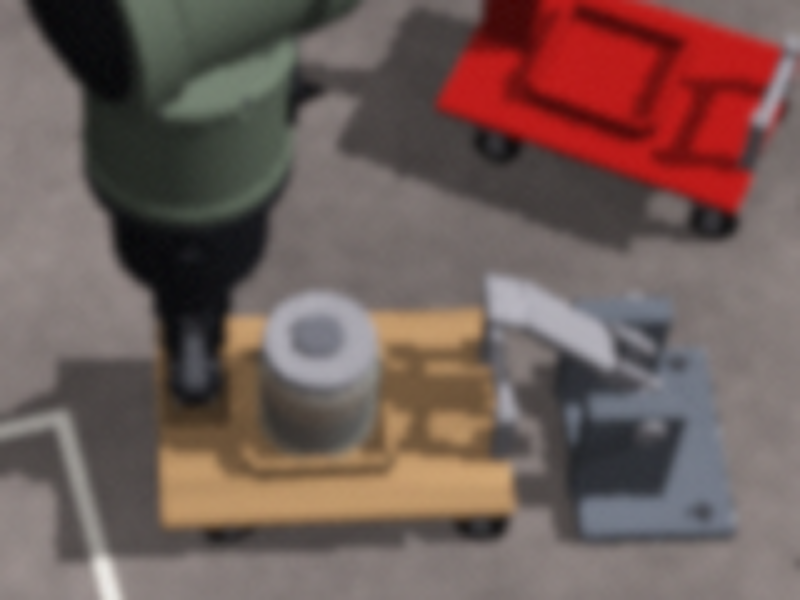

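servo_tool([
  [[-0.15, 0, 0], 0],
  [[-0.2, 0, 0], 0],
  [[-0.2, 0, 0], 0],
  [[-0.2, 0, 0], 0],
  [[-0.2, 0, 0], 0],
  [[-0.2, 0, 0], 0],
  [[-0.2, 0, 0], 0],
  [[-0.15, 0, 0], 0],
  [[-0.1, 0, 0], 0],
  [[0, 0, 0], 0],
])

```text
clock: 15.4
position: [0.4692, -0.1084, 0.084]
tool_rot: [3.141, 0.0, 1.482]
force: [-0.4, -0.1, 6.6]
grip_width: 0.0135
```

```bash
python3 -c "
from h import *
delta(.532,-.263,.084,1.70)
for n,r in (('scene',(130,180,250,340)),('top',(160,200,280,360))):
    a=bot.grab_frame(n)[r[0]:r[2],r[1]:r[3]];cv2.imwrite('pics/k_%s.png'%n,cv2.resize(a,None,fx=5,fy=5,interpolation=cv2.INTER_CUBIC))
"
```

```text
t 15.4 p [ 0.4692 -0.1084  0.084 ] rot [3.141 0.    1.482] F [-0.4 -0.1  6.6] w 0.0135
units x,y,z [-2.97  1.53 -0.  ] turn -2.5
```

View pics/k_scene.png

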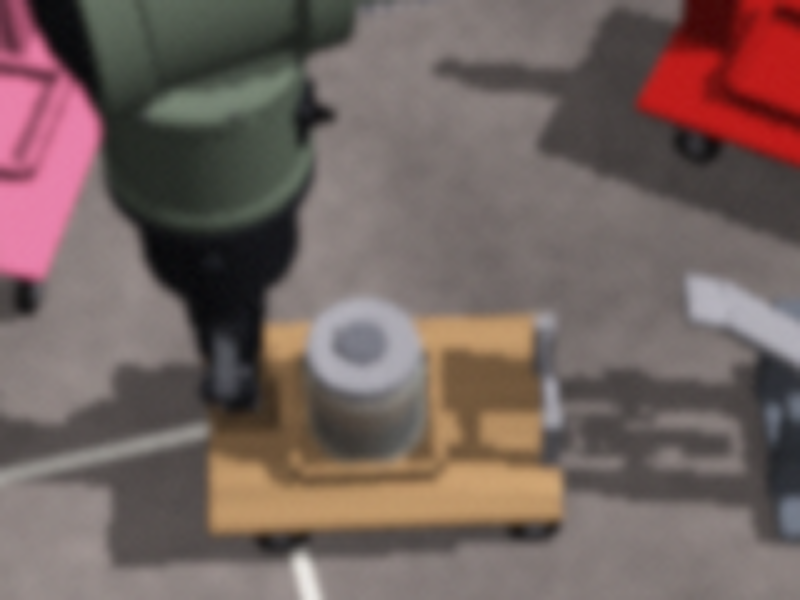

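View pics/k_top.png

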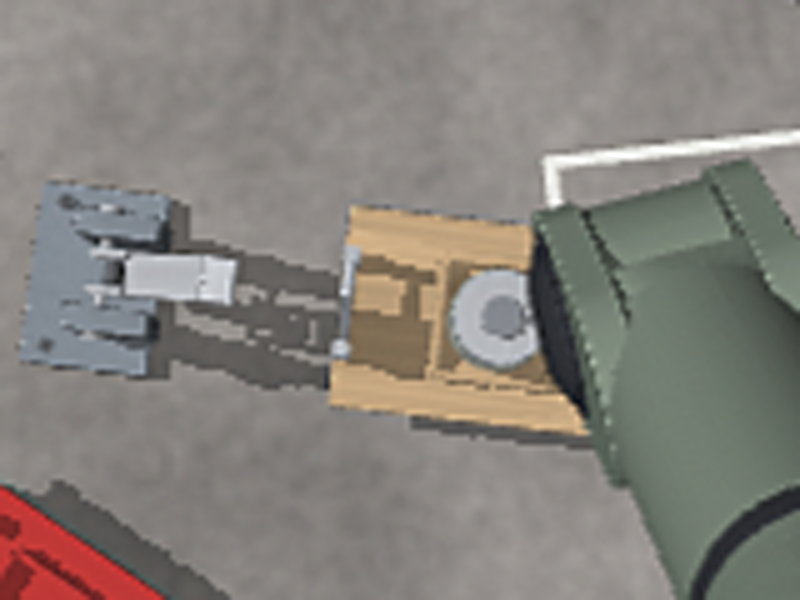

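servo_tool([
  [[-0.15, 0.06, 0], -0.1],
  [[-0.28, 0.11, 0], -0.23],
  [[-0.28, 0.11, 0], -0.23],
  [[-0.28, 0.11, 0], -0.23],
  [[-0.28, 0.11, 0], -0.23],
  [[-0.28, 0.11, 0], -0.23],
  [[-0.28, 0.11, 0], -0.23],
  [[-0.28, 0.11, 0], -0.23],
  [[-0.28, 0.11, 0], -0.23],
  [[-0.28, 0.1, 0], -0.23],
  [[-0.28, 0.1, 0], -0.23],
  [[-0.16, 0.06, 0], -0.1],
])

```text
clock: 17.0
position: [0.5307, -0.2633, 0.0839]
tool_rot: [-3.141, 0.0, 1.7]
force: [-1.2, 0.7, 9.2]
grip_width: 0.0138
```

servo_tool([
  [[0, 0, 0], 0],
  [[0, 0, 0], 0],
])

```text
clock: 17.25
position: [0.5307, -0.2629, 0.084]
tool_rot: [3.141, 0.0, 1.7]
force: [-1.3, -0.5, 8.3]
grip_width: 0.0131
```

```bash
python3 -c "
from h import *
delta(.532,-.263,.084,1.70)
for n,r in (('scene',(150,120,270,280)),('top',(160,260,280,420))):
    a=bot.grab_frame(n)[r[0]:r[2],r[1]:r[3]];cv2.imwrite('pics/l_%s.png'%n,cv2.resize(a,None,fx=5,fy=5,interpolation=cv2.INTER_CUBIC))
"
```

```text
t 17.25 p [ 0.5307 -0.2629  0.084 ] rot [3.141 0.    1.7  ] F [-1.3 -0.5  8.3] w 0.0131
units x,y,z [-0.    0.03  0.  ] turn -0.0
```

View pics/l_scene.png

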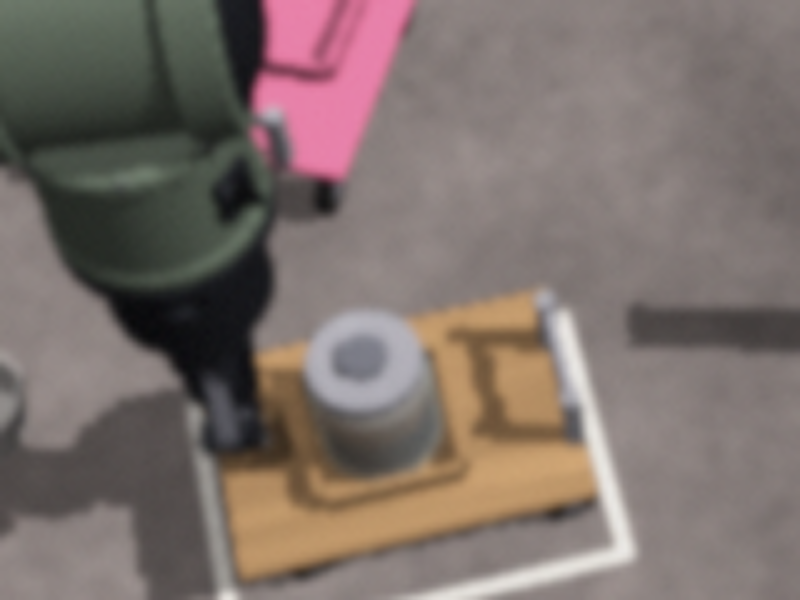

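View pics/l_top.png

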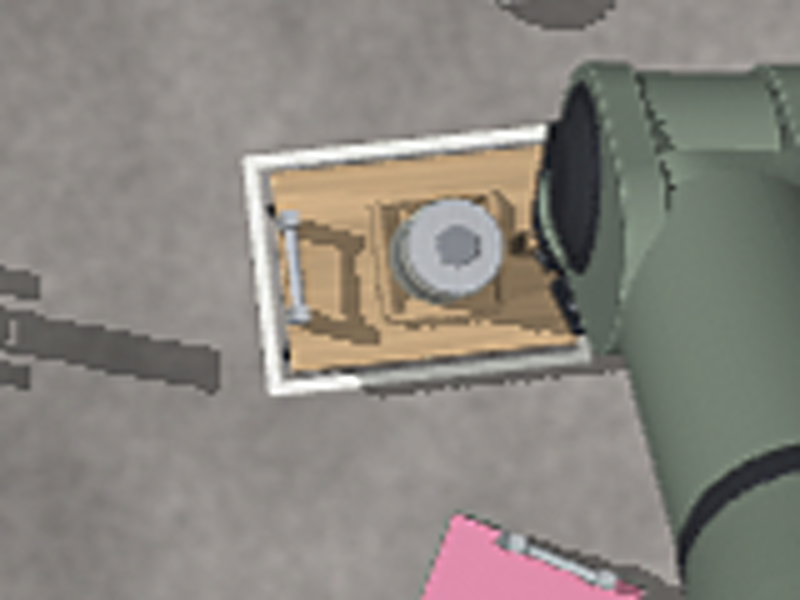

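```bash
python3 -c "
from h import *
t=lambda u,v:((u+.5)/5-.5+260,(v+.5)/5-.5+160)
s=lambda u,v:((u+.5)/5-.5+120,(v+.5)/5-.5+150)
M=np.array([.1293,-.9916]);N=np.array([.9916,.1293])
a=plane('top',*t(268,175),.05)[:2];b=plane('top',*t(292,373),.05)[:2]
e=a-b;print(a,b,np.linalg.norm(e),'ang deg',np.degrees(np.arctan2(e[1],e[0])))
n=e/np.linalg.norm(e);d=np.array([n[1],-n[0]]);c=(a+b)/2+.093*d
print('center top',c,'vs mark top .5233 -.1939')
A=plane('scene',*s(598,500),.05)[:2];B=plane('scene',*s(240,580),.05)[:2];Cc=plane('scene',*s(540,290),.05)[:2]
print(A,B,Cc,'center',(B+Cc)/2,'vs .5219 -.1899'); e=B-A;print(np.linalg.norm(e),np.degrees(np.arctan2(e[0],-e[1])))
"
```

```text
[ 0.5706856  -0.09011991] [ 0.44345995 -0.10775688] 0.12844231218520052 ang deg 7.892468036032747
center top [ 0.51984301 -0.19105745] vs mark top .5233 -.1939
[ 0.57681439 -0.08893766] [ 0.59713616 -0.27094292] [ 0.44587335 -0.10661332] center [ 0.52150476 -0.18877812] vs .5219 -.1899
0.18313625671876427 6.370966392997083
```

servo_tool([
  [[0, 0, 0], 0],
  [[0, 0, 0], 0],
  [[0, 0, 0], 0],
  [[0, 0, 0], 0],
  [[0, 0, 0], 0],
  [[0, 0, -0.4], 0],
  [[0, 0, -0.5], 0],
  [[0, 0, -0.5], 0],
  [[0, 0, -0.6], 0],
  [[0, 0, -0.6], 0],
  [[0, 0, 0], 0],
], gripper=1)

```text
clock: 18.73
position: [0.5319, -0.2623, 0.2172]
tool_rot: [3.138, 0.002, 1.701]
force: [-1.2, 0.4, 0.2]
grip_width: 0.0857
```

servo_tool([
  [[-0.8, 0, 0], 0],
  [[-0.8, 0, 0], 0],
  [[-0.8, 0, 0], 0],
  [[-0.8, 0, 0], 0],
  [[0, 0, 0], 0],
  [[0, 0, 0], 0],
])

```text
clock: 19.48
position: [0.5515, -0.4199, 0.2137]
tool_rot: [-3.141, -0.001, 1.701]
force: [-0.0, -0.4, 0.8]
grip_width: 0.0853
```

```bash
python3 -c "
from h import *
delta(.532,-.263,.084,1.70)
for n,r in (('scene',(150,120,270,280)),('top',(160,260,280,420))):
    f=bot.grab_frame(n);cv2.imwrite('pics/full_%s.png'%n,f)
    a=f[r[0]:r[2],r[1]:r[3]];cv2.imwrite('pics/m_%s.png'%n,cv2.resize(a,None,fx=5,fy=5,interpolation=cv2.INTER_CUBIC))
"
```

```text
t 19.48 p [ 0.5515 -0.4199  0.2137] rot [-3.141e+00 -1.000e-03  1.701e+00] F [-0.  -0.4  0.8] w 0.0853
units x,y,z [3.16 0.02 2.59] turn 0.01
```

View pics/full_scene.png

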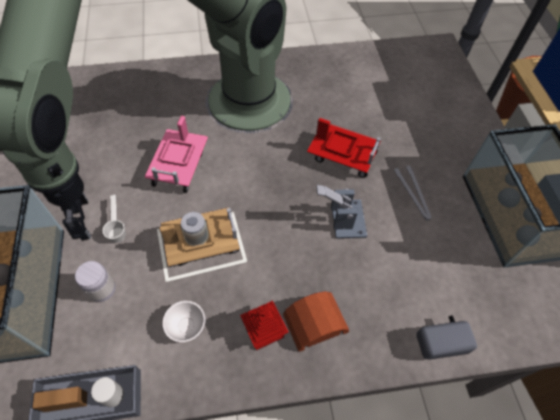

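View pics/m_top.png

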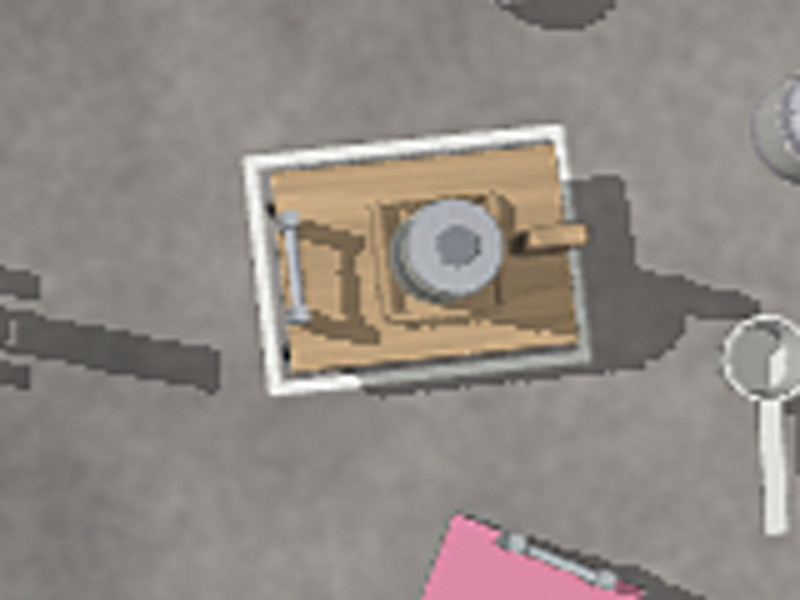

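```bash
python3 -c "
from h import *
t=lambda u,v:((u+.5)/5-.5+260,(v+.5)/5-.5+160)
k=[plane('top',*t(*p),.05)[:2] for p in((268,175),(554,143),(580,344),(292,373))]
c=np.mean(k,0);d=k[1]-k[0]+k[2]-k[3];print(c,'off mm',(c-[.5233,-.1939])*1000,'deg vs mark 7.44:',np.degrees(np.arctan2(d[0],-d[1])))
print(bot.job_done())"
```

```text
[ 0.51929182 -0.19137903] off mm [-4.0081776   2.52097435] deg vs mark 7.44: 7.529854125528995
the job is handed in; nothing more can be done
None
```

The caddy is parked in the painted outline and released, and I handed the job in at about 19.6 s of the 61 s allowed.

- **Latch:** I pinched the latch lever, carried it over past upright and let it fall to its stop. The pictures show it lying over towards the caddy. I did not see the hook tip itself, but the caddy came away with almost no horizontal force, so it had dropped.
- **Drawing out and parking:** I took the caddy by its grip plate and drew it about 115 mm straight out. Then I steered it into the outline, let go and backed the arm clear. I did not measure the castor angles; trailing straight is what a pull that long should give.
- **Last checks (top view):** The caddy's centre is about 5 mm from the outline's centre and its angle is within about 0.1 degree. The jar stands in its fence, the other things look unmoved, and the robot touches nothing.
- **Disagreements:** The two cameras differ by about 4 mm in the outline's position along y, but each puts the caddy within about 5 mm of centre (the scene view just before release). While gripped, the plate pushed up on the hand with 5 to 9 N; this went away on release.

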